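# Sort the cleaned hub hardware into its inspection trays

## Robot

A 6-joint arm with a two-finger parallel gripper is mounted at the origin on the work surface. World frame = base frame: x ahead of the robot, y to its left, z up, the work surface at z = 0. Lengths are in mm, angles in rad, forces in N, time in s.
With the tool pointing down it reaches from about 425 to 925 mm from the base axis. Payload 12.5 kg.
Tool frame: the origin (TCP) lies at the very end of the fingers, on their centre line; the grasp point (between the pads) lies behind it (tcp_to_grasp is the z of the grasp point in the tool frame, in mm); z points along the fingers, y is the direction in which the jaws open and shut (so a half turn about z gives the same grasp; the last joint's range is limited). The gripper opens to 85 mm and grips with 20 to 120 N. Pads are 22 mm wide; open, the fingers measure 114 mm over their backs; the gripper's body (76 mm by 85 mm) begins 54 mm behind the grasp point. The pads swing forward as they close: fully open they stand 13 mm farther back than shut.
Start: joints at [-1.253, 0.491, 1.559, -0, 1.092, -0.106], TCP at [257.041, -569.715, 231.327] pointing down, gripper open.
Joint ranges: [-3.1, 3.1], [-0.84, 2.19], [0.05, 2.79], [-1.13, 4.28], [0.06, 2.93], [-2.69, 2.69]. Speed limits (rad/s): [2.22, 2.22, 2.79, 3.14, 3.14, 3.14].

## Interface

Orientations are given as a rotation vector (axis times angle).
In Python, from bench import observe, capture, close_job, tcp_to_grasp gives the robot as it stands.
- The arm moves only by the tool apply_moves, never from a script. Its arguments are lists of equal length, an entry for each row: "travel": the shift along the tool's x, y, z in cm, a list of three; "twist": the turn about the tool's z in rad. A call has 1 to 5 rows; each row is the pose to reach, as a shift and turn from the pose commanded when the call began, along the tool's axes at that moment; what a row does not reach only later rows make up. A row lasts 1/10 s, in which the tool goes at most 50 mm and 8.59 degrees, less where a joint would pass 70% of its speed; a pose out of reach is approached as far as the arm can. A call with a gripper value outside its range is refused whole. "fingers" is the opening in per cent of the stroke, from 0 (shut) to 100 (fully open), set as the call begins (left out, the last holds). The fingers move at their own pace and stop on an object; "newtons" is the grip in N (left out, the last holds). Time passes only in rows, so rows that repeat a pose let the fingers close. It gives the time, the measured TCP pose, the force and the opening at its end, in the units of the state.
- observe(): the state, without advancing time (a new reading comes with each control period).
- capture(name): name is "scene" or "top" or "wrist"; returns a dict with "img" (400x640x3 uint8, red, green, blue), "vertical_fov" (degrees; the focal length in pixels is half the picture's height over the tangent of half this angle, whatever the lens; pixels are square), "cx", "cy" (the principal point, pixels), "T" (4x4, takes a point from camera to world coordinates). Camera axes: x right, y up, looking along -z (the intrinsics and any distortion apply to the point x, -y, -z); pixel columns grow to the right and rows downward; lengths in mm; the calibration is good to about 2 mm. A picture is of the moment at which its call begins. There is no depth.
- close_job(): hands the job in, once; it reports no verdict.
The state is a dict: "clock": time; "joint_positions": joint angles; "dq": joint speeds; "tau": joint torques, N m; "position": TCP position; "tcp_rot": TCP orientation; "contact_force": force on the tool from outside, world axes, zero at the start; "moment": the same for the moment, N m; "gripper_width": finger opening in mm.
Only numpy, scipy, OpenCV 4.12 (cv2) and the standard library are available. Lean on these libraries where they do the work, as an engineer would, in place of code of your own. Each camera call takes 0.05 s, during which the arm holds its last target. There are 200 camera calls.

## Task

Sort the cleaned hardware for the inspection table: lay both blackened nuts flat in the rectangular tray with two round rubber marks, one centred on each mark; lay the bronze bolt lengthwise along the middle of the narrow tray with the rubber strip, either way round; and stand the brass brush head upright, bristles down, in the middle of the round dish. Set each thing down rather than dropping it, let go of everything, and leave the tin, the rubbing stone and the pipe plug where they are.

Things in the scene. Friction and masses are not known exactly. Their poses are not given: they have to be found in the camera images.
- nut_a_mid (a point): one of two identical blackened steel hex nuts, lying flat on the counter: 36 mm across the flats, 41.6 mm across the corners, 22 mm high, 24 mm hole through it, 0.11 kg. Point: on the hole's axis half-way up, 11 mm above the underside; z up along the hole; flats face +x and every 60 degrees round from it
- nut_b_mid (a point): one of two identical blackened steel hex nuts, lying flat on the counter: 36 mm across the flats, 41.6 mm across the corners, 22 mm high, 24 mm hole through it, 0.11 kg. Point: on the hole's axis half-way up, 11 mm above the underside; z up along the hole; flats face +x and every 60 degrees round from it
- bolt_mid (a point): grimy bronze bolt lying on its side: 95 mm long overall, hex head 36 mm across flats and 15 mm long, round shank 24 mm in diameter and 80 mm long, 0.45 kg. Point: on the bolt's axis half-way along the whole length (32.5 mm from the head's bearing face), 15.5 mm above the counter; it is on the shank, and a good place to grip. x runs level along the bolt from head to tip (the axis itself dips 4 degrees to the tip, since head edge and tip rest on the counter); z up
- brush_mid (a point): brass brush head standing on its bristles: round bristle ring 48 mm in diameter and 20 mm high, above it a round brass cup 44 mm in diameter and 12 mm high, on top a small steel hex collar 18 mm across flats and 12 mm high; 44 mm high in all, 0.16 kg. Point: on its axis half-way up, 22 mm above the underside; z up
- nut_tray: nut tray: rectangular, 170 mm (along x) by 120 mm (along y) outside, aluminium, 3 mm floor, lips 3 mm thick and 12 mm high (measured from the counter), fixed to the counter; two flush round black rubber marks 54 mm across on its floor, centred 40 mm either side of the tray's centre along x. Origin: centre of its underside, at counter height; z up
- bolt_tray: bolt tray: narrow rectangle, 180 mm (along x) by 90 mm (along y) outside, aluminium, 3 mm floor, lips 3 mm thick and 12 mm high (measured from the counter), fixed to the counter; one flush black rubber strip 120 by 30 mm along the middle of its floor. Origin: centre of its underside, at counter height; x along the tray, z up
- brush_dish: round dish, 132 mm across the rim and 124 mm across the foot, aluminium, 3 mm floor, rim 12 mm high, fixed to the counter; a flush round black rubber mark 60 mm across in its middle. Origin: centre of its underside, at counter height; z up
- tin: bystander, to be left alone: closed round grey tin with a steel lid, 57 mm in diameter, 25 mm high, loose. Origin: centre of its underside
- stone: bystander, to be left alone: two-layer rubbing stone, 60 by 30 by 20 mm, loose. Origin: centre of its underside
- plug: bystander, to be left alone: steel pipe plug, round foot 40 mm in diameter and 16 mm high with an 18 mm square on top, 30 mm high in all, loose. Origin: centre of its underside
There are look-alikes about, which are no part of the job. There is more than one size of the part that bears bolt_mid; the job needs the largest. Leave any pink look-alike of the part that bears nut_b_mid alone.

How it is judged:
By the outcome, as a careful person would: the job done as asked, in the order asked, and still so for the second after the job is handed in, with the robot touching nothing.
It also fails if it takes over 96 s, if anything falls off the work surface, if the arm or the gripper's body presses on something with over 40 N, if the wrist force passes 120 N, or if a joint passes its speed limit or range.

## Working session

There is one attempt and no reset: what is moved stays moved. The work goes in short steps, Python scripts to look and compute and a tool call to move; the robot and the scene stay as the last step left them, time stands still between calls to the robot, and variables do not carry over. Pictures are saved under pics/ and viewed, about 12 in all and at most 16, crops included, and the job is handed in when it is done.

Besides the shell and the picture viewer there is one more tool, called after ">>>" as a command line: name --pt "numbers of a row" for each row, then --argument value for the rest. apply_moves: Moves the arm, as the interface text tells. Its arguments: {"type":"object","properties":{"travel":{"type":"array"},"twist":{"type":"array"},"fingers":{"type":"number"},"newtons":{"type":"number"}},"required":["travel","twist"]}

```bash
ls; mkdir -p pics
python3 - <<'E'
from bench import observe,capture,tcp_to_grasp
import cv2
print(tcp_to_grasp); s=observe(); print(s)
for n in("top","scene"):
    c=capture(n); cv2.imwrite(f"pics/{n}0.png",cv2.cvtColor(c["img"],cv2.COLOR_RGB2BGR)); print(n,{k:v for k,v in c.items() if k!="img"})
E
```

```text
pics
-18.700000000000003
{'clock': 0.0, 'joint_positions': array([-1.25261566e+00,  4.91564313e-01,  1.55949505e+00,  2.93324905e-05,
        1.09168093e+00, -1.05612014e-01]), 'dq': array([-0.0012018 , -0.00168832, -0.00185768, -0.00222076, -0.00027478,
        0.0003477 ]), 'tau': array([-1.84507779e-03, -6.18459320e+01, -2.61594754e+01, -1.63499772e-04,
        4.03260085e-03,  4.43839781e-06]), 'position': array([ 256.95675479, -569.47000655,  230.70908097]), 'tcp_rot': array([-3.07021343e+00, -6.60460186e-01,  1.50540037e-04]), 'contact_force': array([-0.07336082, -0.20284098, -0.35072288]), 'moment': array([-0.00334931,  0.03067249, -0.01459244]), 'gripper_width': 85.37370234025084}
top {'vertical_fov': 53.59686121905616, 'cx': 324.43666257939344, 'cy': 202.10084487866098, 'T': array([[-9.82797288e-03,  9.95651836e-01, -9.26327807e-02,
         4.48298865e+02],
       [-9.99591548e-01, -1.22682817e-02, -2.58113658e-02,
        -3.88093837e+00],
       [-2.68355788e-02,  9.23412713e-02,  9.95365732e-01,
         9.12510099e+02],
       [ 0.00000000e+00,  0.00000000e+00,  0.00000000e+00,
         1.00000000e+00]])}
scene {'vertical_fov': 54.20148684123128, 'cx': 325.08041419336877, 'cy': 194.87433888115183, 'T': array([[ 1.24393683e-01, -6.92285436e-01,  7.10821417e-01,
         1.23496436e+03],
       [ 9.92215961e-01,  9.09797638e-02, -8.50304034e-02,
        -5.73629448e+01],
       [-5.80505470e-03,  7.15865600e-01,  6.98213967e-01,
         7.17360698e+02],
       [ 0.00000000e+00,  0.00000000e+00,  0.00000000e+00,
         1.00000000e+00]])}
```

View pics/top0.png

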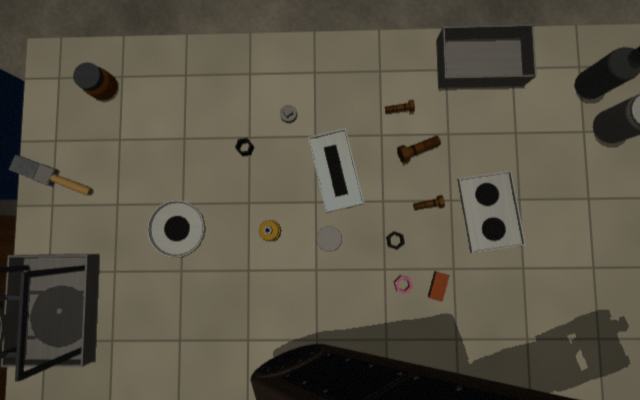

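View pics/scene0.png

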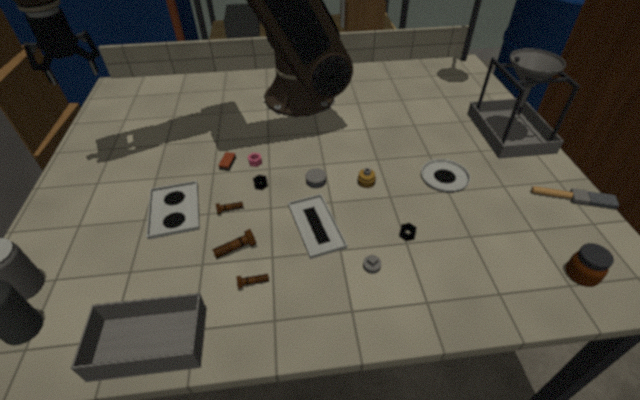

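Top view: nuts at (245,147) and (395,240), with a pink look-alike at (403,284). The largest bolt is at (419,148), its head on the left at about (404,153). The brush is at (270,230), nut tray at (490,211), bolt tray at (336,170) and dish at (177,228). The scene view shows the same layout, so I'll measure from both views.

```bash
cat > h.py <<'E'
import numpy as np, cv2
from scipy.spatial.transform import Rotation as R
from bench import observe, capture
def ray(c,uv):
    f=200/np.tan(np.radians(c["vertical_fov"])/2)
    d=np.array([(uv[0]-c["cx"])/f,-(uv[1]-c["cy"])/f,-1.0])
    return c["T"][:3,3], c["T"][:3,:3]@d
def plane(c,uv,z):
    o,d=ray(c,uv); return (o+d*(z-o[2])/d[2])[:2]
def proj(c,p):
    f=200/np.tan(np.radians(c["vertical_fov"])/2)
    q=c["T"][:3,:3].T@(np.asarray(p,float)-c["T"][:3,3]); return np.array([c["cx"]-f*q[0]/q[2],c["cy"]+f*q[1]/q[2]])
def blob(mask,uv,r,minA=15):
    "blob nearest uv within radius r: contour centroid (holes filled), area, minAreaRect"
    m=np.zeros_like(mask); u,v=int(uv[0]),int(uv[1]); m[max(v-r,0):v+r,max(u-r,0):u+r]=mask[max(v-r,0):v+r,max(u-r,0):u+r]
    cs,_=cv2.findContours(m,cv2.RETR_EXTERNAL,cv2.CHAIN_APPROX_NONE)
    cs=[c for c in cs if cv2.contourArea(c)>minA]
    if not cs: return None
    c=max(cs,key=cv2.contourArea); M=cv2.moments(c)
    return np.array([M["m10"]/M["m00"],M["m01"]/M["m00"]]),M["m00"],c
def totool(dp):
    "world shift in mm -> tool axes in cm"
    return np.round(R.from_rotvec(observe()["tcp_rot"]).inv().apply(dp)/10,2)
E
python3 - <<'E'
from h import *
P={"top":dict(nutL=(245,147),nutR=(395,240),mark1=(487,194),mark2=(493,229),strip=(336,170),dish=(177,228),bolt=(419,148),brush=(270,230)),
"scene":dict(nutL=(408,231),nutR=(261,182),mark1=(175,220),mark2=(175,198),strip=(317,225),dish=(445,176),bolt=(235,244),brush=(367,178))}
Z=dict(nutL=11,nutR=11,mark1=3,mark2=3,strip=3,dish=3,bolt=15.5,brush=22)
for n in P:
    c=capture(n); im=c["img"]; hsv=cv2.cvtColor(im,cv2.COLOR_RGB2HSV)
    dark=((hsv[...,2]<50)*255).astype(np.uint8); col=((hsv[...,1]>110)*255).astype(np.uint8)
    for k,uv in P[n].items():
        b=blob(col if k in("bolt","brush") else dark,uv,28 if k in("bolt","strip") else 16 if k!="dish" else 18)
        if b is None: print(n,k,None);continue
        w=plane(c,b[0],Z[k]); pts=np.array([plane(c,p[0],Z[k]) for p in b[2]]).astype(np.float32); r=cv2.minAreaRect(pts)
        bx=cv2.boxPoints(r); e=[bx[1]-bx[0],bx[2]-bx[1]]; L=max(e,key=np.linalg.norm)
        print(n,k,b[0].round(1),w.round(1),"rect",np.round(r[0],1),np.round(r[1],1),"longdir",round(np.degrees(np.arctan2(L[1],L[0]))%180,1))
c=capture("wrist"); cv2.imwrite("pics/w0.png",cv2.cvtColor(c["img"],cv2.COLOR_RGB2BGR)); print(c["T"].round(3),c["vertical_fov"])
print(R.from_rotvec(observe()["tcp_rot"]).as_matrix().round(3))
E
```

```text
top nutL [244.3 146.6] [664.3 205.1] rect [664.2 205.1] [44.5 34.4] longdir 36.5
top nutR [394.9 240. ] [ 444.4 -138.7] rect [ 444.6 -138.8] [35.2 38.9] longdir 126.0
top mark1 [486.7 193.9] [ 547.2 -351.7] rect [ 547.1 -351.2] [49.2 51. ] longdir 133.7
top mark2 [493.2 228.6] [ 467.8 -362.5] rect [ 468.2 -362.1] [49.8 47.5] longdir 89.4
top strip [335.3 170.4] [606.7  -6.3] rect [607.4  -6.2] [117.4  27.9] longdir 12.8
top dish [176.4 228.1] [476.7 363.4] rect [477.  363.2] [55.3 56.6] longdir 135.0
top bolt [416.9 148.4] [ 652.6 -193.6] rect [ 657.5 -197.1] [ 39.2 100.1] longdir 116.0
top brush [269.2 230.1] [469.2 144.3] rect [469.6 143.7] [47.7 45. ] longdir 89.4
scene nutL [407.3 231.6] [664.1 205.4] rect [664.3 205.2] [32.4 51.9] longdir 156.6
scene nutR [259.9 182. ] [ 444.1 -138.5] rect [ 443.2 -138.4] [51.2 31.1] longdir 7.7
scene mark1 [173.5 219.9] [ 546.7 -351.7] rect [ 546.2 -351.5] [45.3 45.4] longdir 99.3
scene mark2 [173.9 197.8] [ 467.1 -362.5] rect [ 467.  -362.5] [43.5 45.1] longdir 124.7
scene strip [316.2 225.4] [610.2  -5. ] rect [606.9  -6.1] [113.   25.5] longdir 12.7
scene dish [444.4 175.8] [476.1 364. ] rect [475.5 365.2] [50.1 50. ] longdir 17.5
scene bolt [235.2 244. ] [ 653.1 -195.3] rect [ 648.6 -199.9] [47.2 92.1] longdir 107.5
scene brush [366.1 178.9] [480.9 143. ] rect [477.3 143.4] [42.4 64. ] longdir 167.7
[[ 4.10000e-01  8.67000e-01  2.84000e-01  3.29508e+02]
 [-9.12000e-01  3.90000e-01  1.26000e-01 -5.37038e+02]
 [-1.00000e-03 -3.11000e-01  9.51000e-01  3.73311e+02]
 [ 0.00000e+00  0.00000e+00  0.00000e+00  1.00000e+00]] 63.507651908004924
[[ 0.912  0.411 -0.   ]
 [ 0.411 -0.912  0.   ]
 [ 0.    -0.    -1.   ]]
```

All points agree between views to 1–3 mm, and the marks come out 80.1 mm apart as they should. I'm moving above nut R for a wrist look.

>>> apply_moves --pt "3.0 -2.8 1.0" --pt "6.4 -5.8 2.2" --pt "9.8 -8.8 3.4" --pt "13.2 -11.9 4.6" --pt "16.4 -14.9 5.9" --twist '[0, 0, 0, 0, 0]'

```text
clock: 0.75
position: [345.7, -364.7, 172.1]
tcp_rot: [3.071, 0.66, 0.0]
contact_force: [2.0, -0.7, -0.9]
gripper_width: 85.7
```

>>> apply_moves --pt "3.4 -3.1 1.4" --pt "6.8 -6.2 2.8" --pt "10.2 -9.3 4.2" --pt "13.6 -12.4 5.6" --pt "16.4 -14.9 6.6" --twist '[0, 0, 0, 0, 0]'

```text
clock: 1.25
position: [433.8, -161.0, 105.7]
tcp_rot: [-3.071, -0.661, 0.0]
contact_force: [-0.3, -0.2, -0.5]
gripper_width: 85.1
```

>>> apply_moves --pt "1.2 -1.0 0.4" --pt "2.0 -1.8 0.6" --pt "2.0 -1.8 0.6" --twist '[0, 0, 0]'

```text
clock: 1.55
position: [444.5, -137.9, 100.2]
tcp_rot: [-3.071, -0.663, 0.0]
contact_force: [-0.2, -0.5, 0.4]
gripper_width: 85.4
```

Run:
```python
from h import *
c=capture("wrist"); cv2.imwrite("pics/w1.png",cv2.cvtColor(c["img"],cv2.COLOR_RGB2BGR)); s=observe()
print(s["clock"],s["position"],s["joint_positions"].round(2),proj(c,(444.3,-138.6,11)))
```

```text
1.6 [ 444.36959785 -138.61166347  100.38756376] [-0.44  0.47  2.08 -0.    0.6   0.7 ] [317.43557012 200.08635242]
```

View pics/w1.png

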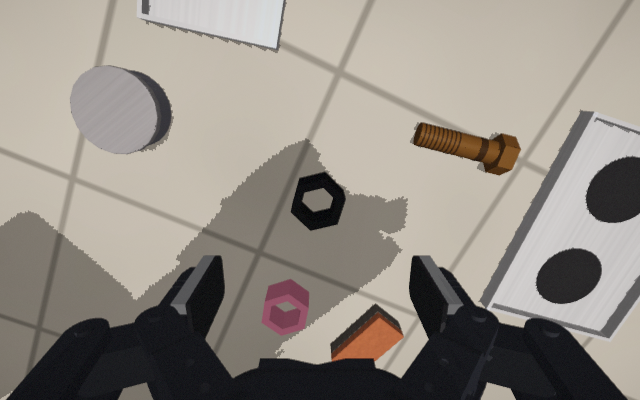

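```bash
cat >> h.py <<'E'
def nutlook(guess,z=11,th=45):
    c=capture("wrist"); v=c["img"].max(2); m=((v<th)*255).astype(np.uint8)
    b=blob(m,proj(c,(*guess,z)),60,200)
    h=cv2.convexHull(b[2]); pts=np.array([plane(c,p[0],z+4) for p in b[2]])
    im=cv2.drawContours(np.zeros_like(m),[h],-1,255,-1); M=cv2.moments(im,True)
    ctr=plane(c,(M["m10"]/M["m00"],M["m01"]/M["m00"]),z+4)
    hp=np.array([plane(c,p[0],z+4) for p in cv2.findContours(im,cv2.RETR_EXTERNAL,cv2.CHAIN_APPROX_NONE)[0][0]])
    r=cv2.minAreaRect(hp.astype(np.float32)); d=hp-ctr; th_=np.arctan2(d[:,1],d[:,0]); rad=np.hypot(*d.T)
    bins=np.linspace(-np.pi,np.pi,73); k=np.digitize(th_,bins); rr=[(rad[k==i].mean(),(bins[i-1]+bins[i])/2) for i in range(1,73) if (k==i).any()]
    ph=np.angle(sum(a*np.exp(6j*t) for a,t in rr))/6
    print("ctr",ctr.round(1),"rect",np.round(r[1],1),"flat normal mod60",(np.degrees(ph)+30)%60, "rect ang",r[2])
    R0=R.from_rotvec(observe()["tcp_rot"]).as_matrix(); print("tool y dir",np.degrees(np.arctan2(R0[1,1],R0[0,1])))
    return ctr
E
python3 -c "
from h import *
w=nutlook((444.3,-138.6)); print(totool([*(w-observe()['position'][:2]),0]))"
```

```text
ctr [ 444.8 -138.5] rect [46.4 37.4] flat normal mod60 38.86926375188047 rect ang 8.522464752197266
tool y dir -65.72547959140039
[ 0.07 -0.03 -0.  ]
```

>>> apply_moves --pt "0.1 0 2" --pt "0.1 0 5" --pt "0.1 0 8" --pt "0.1 0 9.5" --pt "0.1 0 9.7" --twist '[0.13, 0.27, 0.27, 0.27, 0.27]' --fingers 80

```text
clock: 2.15
position: [444.4, -139.0, 2.0]
tcp_rot: [-3.131, -0.239, 0.003]
contact_force: [0.2, -0.1, 0.6]
gripper_width: 68.3
```

>>> apply_moves --pt "0 0 0" --pt "0 0 0" --pt "0 0 0" --pt "0 0 0" --pt "0 0 0" --twist '[0, 0, 0, 0, 0]' --fingers 0 --newtons 40

```text
clock: 2.65
position: [445.6, -138.6, 4.4]
tcp_rot: [3.131, 0.241, 0.003]
contact_force: [-2.0, -2.7, 9.1]
gripper_width: 35.1
```

>>> apply_moves --pt "0 0 0" --pt "0 0 -1" --pt "0 0 -3" --pt "0 0 -5" --pt "0 0 -5" --twist '[0, 0, 0, 0, 0]'

```text
clock: 3.15
position: [446.1, -138.5, 55.9]
tcp_rot: [3.13, 0.241, 0.006]
contact_force: [0.0, 0.3, -1.1]
gripper_width: 35.0
```

```bash
python3 -c "
from h import *
c=capture('wrist'); cv2.imwrite('pics/w2.png',cv2.cvtColor(c['img'],cv2.COLOR_RGB2BGR))
s=observe();p=s['position'];print(p,s['gripper_width'],s['contact_force'],totool([467.5-p[0],-362.5-p[1],0]), totool([547-467.5,-351.7+362.5,0]))"
```

```text
[ 445.7736084  -138.35539438   54.73368949] 34.993366216332845 [ 0.04759211  0.39477871 -1.03437059] [-1.29 22.48  0.04] [8.02 0.15 0.02]
```

View pics/w2.png

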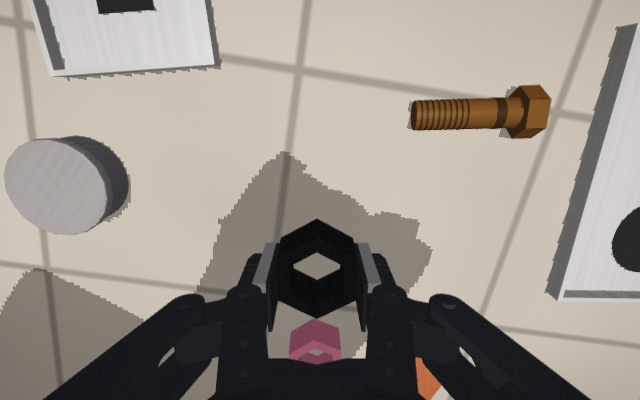

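The nut is held level between the pads. I'm moving it over mark 2.

>>> apply_moves --pt "-0.2 4 0" --pt "-0.5 8.5 0" --pt "-0.8 13.2 0" --pt "-1.1 17.9 0" --pt "-1.3 22.0 0" --twist '[0, 0, 0, 0, 0]'

```text
clock: 3.7
position: [465.7, -359.7, 52.6]
tcp_rot: [-3.132, -0.24, 0.001]
contact_force: [0.7, -0.4, -1.4]
gripper_width: 34.8
```

>>> apply_moves --pt "0 0.5 0" --pt "0 0.5 0.0" --pt "0 0.5 1.5" --pt "0 0.5 3" --pt "0 0.5 3" --twist '[0, 0, 0, 0, 0]'

```text
clock: 4.2
position: [466.0, -360.6, 20.7]
tcp_rot: [-3.129, -0.243, 0.005]
contact_force: [-0.3, 1.0, -1.1]
gripper_width: 35.2
```

```bash
python3 -c "
from h import *
c=capture('wrist'); cv2.imwrite('pics/w3.png',cv2.cvtColor(c['img'],cv2.COLOR_RGB2BGR))
s=observe();p=s['position'];print(p,s['gripper_width'],s['contact_force'],totool([467.5-p[0],-362.5-p[1],0]), s['tcp_rot'],proj(c,(467.5,-362.5,3)))"
```

```text
[ 466.41105611 -361.06663685   21.723182  ] 35.007902628538524 [ 0.1039137   0.12318636 -0.595574  ] [ 0.09  0.16 -0.  ] [-3.12986517 -0.24284593  0.00325171] [320.57443955 239.94198321]
```

View pics/w3.png

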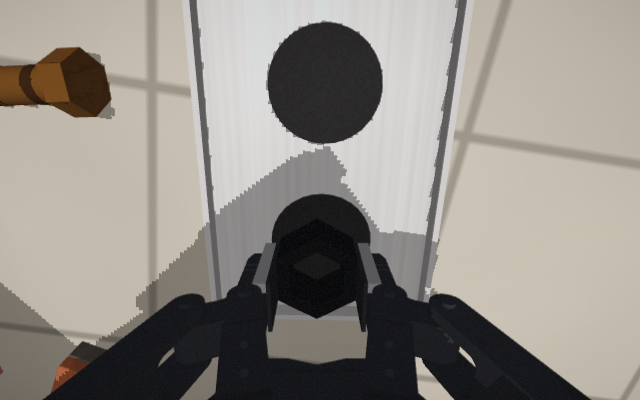

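>>> apply_moves --pt "0.1 0.1 0.4" --pt "0.1 0.1 0.9" --pt "0.1 0.1 1.2" --pt "0.1 0.1 1.35" --pt "0.1 0.1 1.35" --twist '[0, 0, 0, 0, 0]'

```text
clock: 4.75
position: [467.9, -363.3, 9.7]
tcp_rot: [-3.132, -0.241, 0.0]
contact_force: [-0.5, 0.9, -1.1]
gripper_width: 35.5
```

```bash
python3 -c "
from h import *
s=observe();print(s['position'],s['contact_force'],s['joint_positions'])"
```

```text
[ 467.91437323 -363.3056093     9.67125585] [-0.47027038  0.89630983 -1.06228496] [-7.71658571e-01  7.39663093e-01  1.81089143e+00 -8.97256686e-05
  5.91172183e-01  6.45447923e-01]
```

>>> apply_moves --pt "0 0 0.1" --pt "0 0 0.2" --pt "0 0 0.2" --twist '[0, 0, 0]'

```text
clock: 5.05
position: [468.0, -363.3, 7.8]
tcp_rot: [3.132, 0.241, 0.0]
contact_force: [-0.1, 0.6, -1.1]
gripper_width: 35.2
```

>>> apply_moves --pt "0 0 0.1" --pt "0 0 0.1" --twist '[0, 0]'

```text
clock: 5.25
position: [468.0, -363.4, 7.5]
tcp_rot: [3.132, 0.241, 0.0]
contact_force: [-1.8, 1.1, 6.6]
gripper_width: 35.0
```

>>> apply_moves --pt "0 0 0" --pt "0 0 0" --pt "0 0 0" --pt "0 0 -1" --pt "0 0 -4" --twist '[0, 0, 0, 0, 0]' --fingers 65

```text
clock: 5.75
position: [467.1, -362.6, 45.6]
tcp_rot: [-3.129, -0.241, 0.004]
contact_force: [0.6, 0.3, 0.3]
gripper_width: 55.5
```

>>> apply_moves --pt "0 0 -4" --pt "1.5 -3 -6" --pt "3.5 -7 -6" --pt "5.6 -11 -6" --pt "7.8 -15 -6" --twist '[0, 0, 0, 0, 0]' --fingers 80

```text
clock: 6.25
position: [522.4, -201.7, 107.8]
tcp_rot: [3.132, 0.24, 0.001]
contact_force: [0.6, -0.5, -0.3]
gripper_width: 68.1
```

>>> apply_moves --pt "2.1 -4 0" --pt "4.2 -8 0" --pt "6.3 -12 0" --pt "8.5 -16 0" --pt "10.6 -20 0" --twist '[0, 0, 0, 0, 0]'

```text
clock: 6.75
position: [596.7, 12.6, 107.6]
tcp_rot: [3.132, 0.241, 0.001]
contact_force: [0.7, -0.7, -0.2]
gripper_width: 68.3
```

>>> apply_moves --pt "2.1 -4 0" --pt "4.2 -8 0" --pt "6.3 -12 0" --pt "8.5 -16 0" --pt "9.7 -18.1 0" --twist '[0, 0, 0, 0, 0]'

```text
clock: 7.25
position: [664.8, 207.9, 107.5]
tcp_rot: [-3.132, -0.245, -0.002]
contact_force: [-0.7, -0.6, 1.6]
gripper_width: 67.9
```

```bash
python3 -c "
from h import *
w=nutlook((664.2,205.2)); s=observe();p=s['position'];print(p,s['joint_positions'].round(2),totool([*(w-p[:2]),5-p[2]]))
c=capture('top'); cv2.imwrite('pics/t1.png',cv2.resize(cv2.cvtColor(c['img'],cv2.COLOR_RGB2BGR)[150:270,420:560],None,fx=4,fy=4))"
```

```text
ctr [664.7 206.1] rect [41.4 40.1] flat normal mod60 7.570639361421446 rect ang 8.876850128173828
tool y dir -80.99828652106777
[665.36017753 209.90923488 107.3961478 ] [0.21 0.72 1.48 0.   0.94 1.62] [-0.15  0.38 10.24]
```

View pics/t1.png

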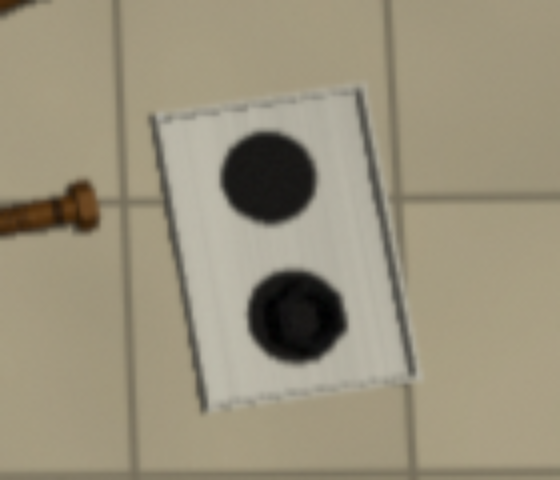

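>>> apply_moves --pt "0 0 1" --pt "0 0 3" --pt "0 0 4" --pt "0 0 4" --pt "0 0 4" --twist '[-0.14, -0.28, -0.42, -0.5, -0.5]'

```text
clock: 7.85
position: [664.1, 203.4, 66.9]
tcp_rot: [2.975, 1.009, -0.001]
contact_force: [0.5, -0.3, -0.3]
gripper_width: 68.2
```

```bash
python3 -c "
from h import *
w=nutlook((664.4,205.5)); s=observe();p=s['position'];print(p,totool([*(w-p[:2]),5-p[2]]))"
```

```text
ctr [664.6 205.9] rect [47.3 36.7] flat normal mod60 8.179337286140235 rect ang 38.821983337402344
tool y dir -52.68901923777409
[664.26475029 203.59315191  67.2266531 ] [ 0.17 -0.16  6.22]
```

>>> apply_moves --pt "0.15 -0.2 0.5" --pt "0.15 -0.2 3" --pt "0.15 -0.2 5.5" --pt "0.15 -0.2 6.2" --pt "0.15 -0.2 6.2" --twist '[0, 0, 0, 0, 0]'

```text
clock: 8.4
position: [663.9, 206.8, 4.0]
tcp_rot: [-2.976, -1.007, 0.003]
contact_force: [-1.1, -0.6, -0.6]
gripper_width: 68.2
```

>>> apply_moves --pt "0 0 0" --pt "0 0 0" --pt "0 0 0" --pt "0 0 0" --pt "0 0 0" --twist '[0, 0, 0, 0, 0]' --fingers 0

```text
clock: 8.9
position: [665.0, 207.1, 6.3]
tcp_rot: [2.975, 1.009, 0.004]
contact_force: [-1.1, 0.6, 6.0]
gripper_width: 35.0
```

>>> apply_moves --pt "0 0 0" --pt "0 0 -1" --pt "0 0 -3" --pt "0 0 -5" --pt "0 0 -5" --twist '[0, 0, 0, 0, 0]'

```text
clock: 9.4
position: [665.6, 207.3, 58.1]
tcp_rot: [2.975, 1.009, 0.007]
contact_force: [-0.1, -0.1, -0.8]
gripper_width: 35.1
```

```bash
python3 -c "
from h import *
s=observe();p=s['position'];print(p,s['gripper_width'],s['contact_force'],s['tcp_rot'],totool([547-p[0],-351.7-p[1],0]))"
```

```text
[665.60399432 207.27337904  58.14559238] 35.09922282654641 [-0.05529248 -0.09313365 -0.80823955] [2.9745768  1.00858835 0.00747926] [-43.41  37.16  -0.11]
```

>>> apply_moves --pt "-2.5 2.2 -1" --pt "-5.6 4.8 -1" --pt "-8.8 7.5 -1" --pt "-12 10.3 -1" --pt "-15.2 13 -1" --twist '[0, 0, 0, 0, 0]'

```text
clock: 9.9
position: [622.0, 9.8, 64.4]
tcp_rot: [-2.975, -1.009, 0.001]
contact_force: [1.2, -0.2, -1.2]
gripper_width: 34.9
```

>>> apply_moves --pt "-3.2 2.7 0" --pt "-6.4 5.5 0" --pt "-9.6 8.2 0" --pt "-12.8 11 0" --pt "-16 13.7 0" --twist '[0, 0, 0, 0, 0]'

```text
clock: 10.4
position: [578.3, -196.4, 64.4]
tcp_rot: [-2.975, -1.009, 0.001]
contact_force: [0.2, -0.7, -0.6]
gripper_width: 35.0
```

>>> apply_moves --pt "-3.2 2.7 0" --pt "-6.4 5.5 0" --pt "-9.4 8.1 0" --pt "-11.5 9.9 0" --pt "-12.2 10.5 0" --twist '[0.1, 0.2, 0.3, 0.4, 0.5]'

```text
clock: 10.9
position: [544.9, -355.1, 64.2]
tcp_rot: [3.133, 0.231, -0.0]
contact_force: [-0.2, 1.1, -1.4]
gripper_width: 34.9
```

>>> apply_moves --pt "0 0 0" --pt "0 0 1" --pt "0 0 3" --pt "0 0 4" --pt "0 0 4" --twist '[0, 0, 0, 0, 0]'

```text
clock: 11.4
position: [545.6, -350.9, 22.9]
tcp_rot: [-3.13, -0.245, 0.004]
contact_force: [-0.2, -0.2, -0.6]
gripper_width: 34.9
```

```bash
python3 -c "
from h import *
s=observe();p=s['position'];print(p,s['gripper_width'],s['contact_force'],s['tcp_rot'],totool([547-p[0],-351.7-p[1],0]))
c=capture('wrist'); cv2.imwrite('pics/w4.png',cv2.cvtColor(c['img'],cv2.COLOR_RGB2BGR)); print(proj(c,(547,-351.7,3)))
m=((c['img'].max(2)<45)*255).astype(np.uint8);u=proj(c,(467.3,-362.5,14)); print(u)"
```

```text
[ 545.58201954 -350.85765532   22.87175415] 34.88095825472529 [-0.16697215 -0.15172125 -0.63444927] [-3.12977143 -0.24490942  0.0038192 ] [ 0.13  0.11 -0.  ]
[318.46838471 237.97662738]
[315.52538248 368.14719186]
```

View pics/w4.png

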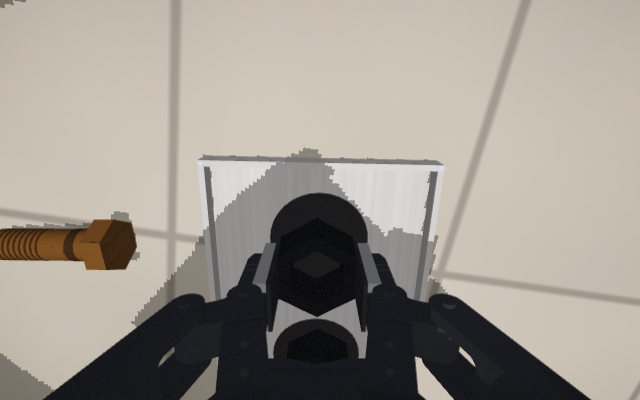

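>>> apply_moves --pt "0.1 0.1 0.5" --pt "0.1 0.1 1.0" --pt "0.1 0.1 1.2" --pt "0.1 0.1 1.25" --pt "0.1 0.1 1.25" --twist '[0, 0, 0, 0, 0]'

```text
clock: 11.95
position: [547.2, -353.2, 12.4]
tcp_rot: [3.132, 0.241, 0.0]
contact_force: [-0.6, -0.2, -1.0]
gripper_width: 35.3
```

>>> apply_moves --pt "0 0 0.1" --pt "0 0 0.1" --twist '[0, 0]'

```text
clock: 12.15
position: [547.2, -353.2, 11.3]
tcp_rot: [3.132, 0.241, 0.0]
contact_force: [-0.3, -0.3, -1.4]
gripper_width: 35.0
```

>>> apply_moves --pt "0 -0.1 0.1" --pt "0 -0.1 0.15" --pt "0 -0.1 0.15" --twist '[0, 0, 0]'

```text
clock: 12.45
position: [547.0, -352.1, 9.7]
tcp_rot: [3.132, 0.241, -0.0]
contact_force: [-0.6, -0.8, -1.1]
gripper_width: 34.8
```

>>> apply_moves --pt "0 0 0.1" --pt "0 0 0.1" --twist '[0, 0]'

```text
clock: 12.65
position: [547.1, -352.2, 9.3]
tcp_rot: [3.132, 0.241, 0.0]
contact_force: [-2.0, 1.3, 4.1]
gripper_width: 35.1
```

>>> apply_moves --pt "0 0 0" --pt "0 0 0" --pt "0 0 0" --pt "0 0 -1" --pt "0 0 -4" --twist '[0, 0, 0, 0, 0]' --fingers 65

```text
clock: 13.15
position: [546.0, -351.4, 47.4]
tcp_rot: [-3.129, -0.241, 0.005]
contact_force: [-0.6, -0.5, -0.3]
gripper_width: 55.7
```

>>> apply_moves --pt "0 0 -4" --pt "3 -3.3 -7" --pt "6.4 -7 -7" --pt "9.8 -10.6 -7" --pt "12.8 -13.9 -7" --twist '[0, 0.13, 0.26, 0.39, 0.52]' --fingers 80

```text
clock: 13.65
position: [653.3, -193.5, 120.2]
tcp_rot: [3.087, -0.581, 0.002]
contact_force: [-0.0, -1.0, 0.4]
gripper_width: 68.4
```

>>> apply_moves --pt "0 0 0" --pt "0 0 0" --pt "0 0 0" --pt "0 0 0" --pt "0 0 0" --twist '[0.14, 0.28, 0.42, 0.56, 0.7]'

```text
clock: 14.15
position: [652.3, -195.1, 119.6]
tcp_rot: [-2.701, 1.604, -0.001]
contact_force: [0.2, -0.0, -0.4]
gripper_width: 68.2
```

>>> apply_moves --pt "0 0 0" --pt "0 0 0" --twist '[0.05, 0.05]'

```text
clock: 14.35
position: [652.3, -195.2, 119.5]
tcp_rot: [-2.664, 1.664, -0.001]
contact_force: [-1.2, -0.1, -1.1]
gripper_width: 67.9
```

Run:
```python
from h import *
c=capture('wrist'); cv2.imwrite('pics/w5.png',cv2.cvtColor(c['img'],cv2.COLOR_RGB2BGR))
s=observe(); print(s['position'],s['tcp_rot'],s['joint_positions'].round(2))
hsv=cv2.cvtColor(c['img'],cv2.COLOR_RGB2HSV); m=((hsv[...,1]>130)*255).astype(np.uint8)
b=blob(m,(320,200),190,2000); pts=np.array([plane(c,p[0],15.5) for p in b[2]],np.float32)
r=cv2.minAreaRect(pts); bx=cv2.boxPoints(r); L=max([bx[1]-bx[0],bx[2]-bx[1]],key=np.linalg.norm)
print(b[0],"rect",np.round(r[0],1),np.round(r[1],1),"dir",np.degrees(np.arctan2(L[1],L[0]))%180)
u=L/np.linalg.norm(L); u=u if u[1]<0 else -u; n=np.array([-u[1],u[0]])
t=(pts-r[0])@u; w=(pts-r[0])@n; print("t",t.min(),t.max())
for lo in range(-60,60,10):
    k=(t>=lo)&(t<lo+10)
    if k.any(): print(lo,w[k].min().round(1),w[k].max().round(1))
print(u, r[0])
```

```text
[ 652.27889789 -195.16895556  119.39229284] [-2.66601714e+00  1.66185744e+00 -7.89963669e-04] [-0.39  0.68  1.52 -0.    0.94  2.3 ]
[315.14901211 194.68183556] rect [ 652.7 -194.8] [ 40.9 104.7] dir 111.2623
t -52.334295902533995 52.33425209950656
-60 -13.9 12.5
-50 -20.1 19.9
-40 -20.5 20.4
-30 -20.3 20.5
-20 -11.4 11.8
-10 -11.3 11.9
0 -11.1 11.7
10 -11.2 11.8
20 -11.0 11.9
30 -11.0 12.0
40 -10.9 11.9
50 -10.7 11.3
[ 0.36263797 -0.93193007] (652.7257690429688, -194.7594451904297)
```

View pics/w5.png

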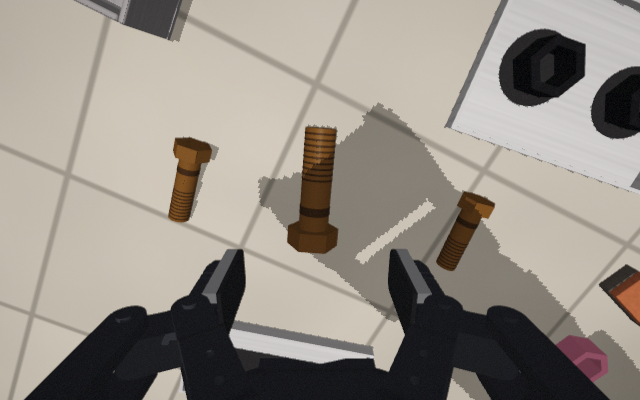

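>>> apply_moves --pt "0.3 0 3" --pt "0.3 0 6.5" --pt "0.3 0 9.5" --pt "0.3 0 11.2" --pt "0.3 0 11.5" --twist '[0.08, 0.08, 0.08, 0.08, 0.08]'

```text
clock: 14.9
position: [652.8, -197.6, 2.1]
tcp_rot: [2.597, -1.767, -0.004]
contact_force: [-0.4, 0.3, 0.2]
gripper_width: 68.5
```

>>> apply_moves --pt "0 0 0" --pt "0 0 0" --pt "0 0 0" --pt "0 0 0" --pt "0 0 0" --twist '[0, 0, 0, 0, 0]' --fingers 0 --newtons 80

```text
clock: 15.4
position: [654.4, -198.1, 5.6]
tcp_rot: [-2.596, 1.768, -0.004]
contact_force: [-0.2, 0.6, 5.2]
gripper_width: 21.4
```

>>> apply_moves --pt "0 0 0" --pt "0 0 0" --twist '[0, 0]'

```text
clock: 15.6
position: [654.4, -198.1, 5.6]
tcp_rot: [-2.596, 1.768, -0.004]
contact_force: [0.5, 0.7, 5.0]
gripper_width: 21.4
```

>>> apply_moves --pt "0 0 -0.5" --pt "0 0 -2" --pt "0 0 -4" --pt "0 0 -6" --pt "0 0 -6" --twist '[0, 0, 0, 0, 0]'

```text
clock: 16.1
position: [654.8, -198.4, 67.4]
tcp_rot: [-2.595, 1.768, -0.008]
contact_force: [0.9, -0.2, -4.3]
gripper_width: 21.3
```

Run:
```python
from h import *
c=capture('wrist'); cv2.imwrite('pics/w6.png',cv2.cvtColor(c['img'],cv2.COLOR_RGB2BGR))
s=observe(); p=s['position'];print(p,s['tcp_rot'],s['gripper_width'],s['contact_force'],totool([607-p[0],-6-p[1],0]))
```

```text
[ 654.07743027 -198.09755275   65.55952495] [-2.59582775  1.76865738 -0.00434938] 21.799103220604103 [ 0.54155615 -0.3687716  -4.48190441] [-19.6   -2.65  -0.03]
```

View pics/w6.png

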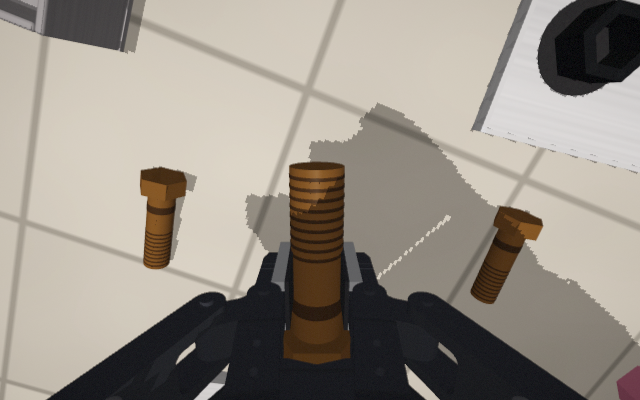

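>>> apply_moves --pt "-2.5 -0.4 0" --pt "-6 -0.8 0" --pt "-9.7 -1.3 0" --pt "-13.4 -1.8 0" --pt "-17 -2.3 0" --twist '[-0.12, -0.26, -0.4, -0.54, -0.68]'

```text
clock: 16.65
position: [611.6, -29.9, 62.9]
tcp_rot: [3.04, -0.793, -0.002]
contact_force: [0.7, 2.0, -4.1]
gripper_width: 21.3
```

>>> apply_moves --pt "0 0 0" --pt "0 0 0" --pt "0 0 0" --pt "0 0 0" --pt "0 0 0" --twist '[-0.14, -0.28, -0.42, -0.56, -0.7]'

```text
clock: 17.15
position: [612.2, -31.1, 62.8]
tcp_rot: [-3.127, -0.297, 0.002]
contact_force: [0.7, -0.2, -5.1]
gripper_width: 21.5
```

>>> apply_moves --pt "0 0 0" --pt "0 0 0" --pt "0 0 0" --twist '[-0.04, -0.04, -0.04]'

```text
clock: 17.45
position: [612.4, -31.2, 63.2]
tcp_rot: [-3.122, -0.348, 0.002]
contact_force: [-0.5, -0.2, -4.7]
gripper_width: 21.4
```

Run:
```python
from h import *
c=capture('wrist'); cv2.imwrite('pics/w7.png',cv2.cvtColor(c['img'],cv2.COLOR_RGB2BGR))
s=observe(); p=s['position'];rv=s['tcp_rot'];print(p,rv,np.degrees(2*np.arctan2(rv[1],rv[0])),s['joint_positions'].round(2),totool([607-p[0],-6-p[1],0]))
R0=R.from_rotvec(rv)
hsv=cv2.cvtColor(c['img'],cv2.COLOR_RGB2HSV); m=((hsv[...,1]>130)*255).astype(np.uint8); m[330:]=0
b=blob(m,(317,240),110,1000)[2][:,0]; v=b[:,1].min(); u=b[b[:,1]<=v+2,0].mean(); print("tip px",u,v)
zt=p[2]+6.6 # tip axis height
for dz in(-12,0,12): 
    q=plane(c,(u,v),zt+dz); print(dz,totool([*(q-p[:2]),0]))
for zz in (60,):
  for lo in (200,230,260,290): 
    k=np.abs(b[:,1]-lo)<6; print(lo,b[k,0].min(),b[k,0].max())
dark=((c['img'].max(2)<50)*255).astype(np.uint8)
```

```text
[612.49832354 -31.22905469  63.32193707] [-3.12205442e+00 -3.48467402e-01  1.21601994e-03] -347.26260788263676 [-0.16  0.68  1.73 -0.    0.73  1.19] [ 0.02 -2.58  0.  ]
tip px 315.5 163
-12 [ 4.67 -0.05 -0.  ]
0 [ 4.94 -0.04 -0.  ]
12 [ 5.2  -0.04 -0.  ]
200 289 342
230 290 342
260 293 340
290 293 339
```

View pics/w7.png

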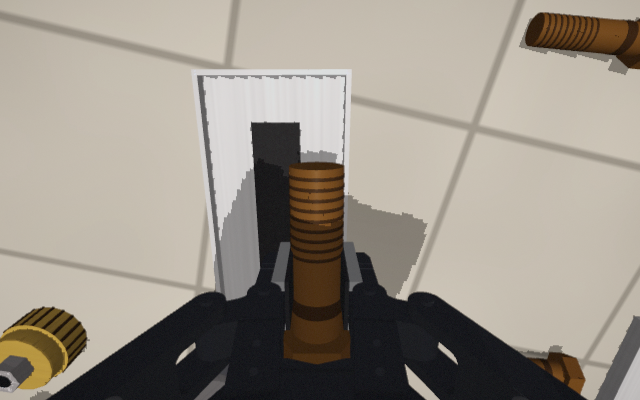

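>>> apply_moves --pt "0 -1 0" --pt "0 -2.2 0" --pt "0 -2.6 0" --pt "0 -2.6 1.5" --pt "0 -2.6 3" --twist '[0, 0, 0, 0, 0]'

```text
clock: 18.0
position: [607.0, -5.7, 32.9]
tcp_rot: [3.122, 0.352, 0.001]
contact_force: [0.3, 0.1, -5.1]
gripper_width: 20.7
```

>>> apply_moves --pt "0 0 0.5" --pt "0 0 1.2" --pt "0 0 1.9" --pt "0 0 2.2" --pt "0 0 2.2" --twist '[0, 0, 0, 0, 0]'

```text
clock: 18.5
position: [606.8, -6.0, 11.3]
tcp_rot: [-3.122, -0.351, 0.001]
contact_force: [0.4, -0.0, -4.5]
gripper_width: 21.3
```

Run:
```python
from h import *
c=capture('wrist')
s=observe(); p=s['position'];print(p,s['contact_force'],totool([607-p[0],-6-p[1],0]))
m=((c['img'].max(2)<50)*255).astype(np.uint8)
hsv=cv2.cvtColor(c['img'],cv2.COLOR_RGB2HSV); br=hsv[...,1]>130
for v in (100,120,140,160,180,200):
    d=np.where(c['img'][v].max(1)<55)[0]; d=d[(d>200)&(d<440)]; b=np.where(br[v])[0]; b=b[(b>200)&(b<440)]
    print(v,(d.min(),d.max()) if len(d) else None,(b.min(),b.max()) if len(b) else None)
cv2.imwrite('pics/w8.png',cv2.cvtColor(c['img'],cv2.COLOR_RGB2BGR))
print(proj(c,(607,-6,3)),proj(c,(607+60*.9754,-6+60*.22,3)))
```

```text
[607.02221898  -5.96441933  11.74475289] [-0.36044488 -0.04315057 -4.10204941] [-0.  0.  0.]
100 None None
120 None None
140 (np.int64(286), np.int64(348)) None
160 (np.int64(287), np.int64(347)) None
180 (np.int64(287), np.int64(347)) (np.int64(289), np.int64(343))
200 (np.int64(288), np.int64(346)) (np.int64(290), np.int64(343))
[316.61272856 249.73568744] [316.71883426 133.16080568]
```

View pics/w8.png

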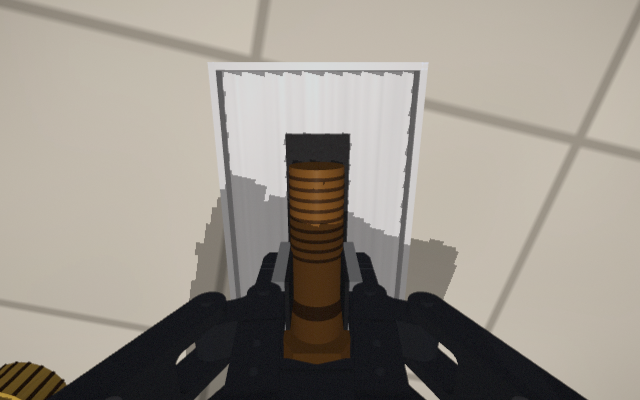

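The bolt is centred over the strip: strip centre at column 317, bolt at 316.

>>> apply_moves --pt "0 0 0.1" --pt "0 0 0.2" --pt "0 0 0.25" --pt "0 0 0.25" --twist '[0, 0, 0, 0]'

```text
clock: 18.95
position: [607.0, -5.9, 9.4]
tcp_rot: [3.122, 0.351, 0.0]
contact_force: [0.4, -0.8, -3.7]
gripper_width: 21.3
```

>>> apply_moves --pt "0 0 0.1" --pt "0 0 0.1" --twist '[0, 0]'

```text
clock: 19.15
position: [607.1, -5.9, 8.7]
tcp_rot: [3.122, 0.351, 0.001]
contact_force: [-0.7, 0.8, 1.5]
gripper_width: 21.2
```

>>> apply_moves --pt "0 0 0" --pt "0 0 0" --pt "0 0 0" --pt "0 0 -1" --pt "0 0 -4" --twist '[0, 0, 0, 0, 0]' --fingers 52

```text
clock: 19.65
position: [605.9, -5.8, 47.2]
tcp_rot: [-3.121, -0.351, 0.006]
contact_force: [-0.3, -0.1, -0.1]
gripper_width: 44.4
```

>>> apply_moves --pt "0 0 -4" --pt "-1.7 -3 -7" --pt "-4 -7.2 -8" --pt "-6.3 -11.3 -8" --pt "-8.6 -15.4 -8" --twist '[0, 0, 0, 0, 0]' --fingers 100

```text
clock: 20.15
position: [487.8, 126.1, 129.5]
tcp_rot: [3.122, 0.35, 0.003]
contact_force: [0.6, 0.7, -0.0]
gripper_width: 85.4
```

>>> apply_moves --pt "-1.3 -2.2 0" --pt "-1.3 -2.2 0" --pt "-1.3 -2.2 0" --twist '[0, 0, 0]'

```text
clock: 20.45
position: [471.7, 144.0, 129.0]
tcp_rot: [3.122, 0.353, 0.002]
contact_force: [-0.6, -0.3, -0.3]
gripper_width: 85.4
```

Run:
```python
from h import *
c=capture('wrist'); cv2.imwrite('pics/w9.png',cv2.cvtColor(c['img'],cv2.COLOR_RGB2BGR))
s=observe(); p=s['position'];print(p,s['tcp_rot'],s['gripper_width'],s['joint_positions'].round(2))
for q in((469.5,144,44),(469.5,144,32)): print(proj(c,q))
hsv=cv2.cvtColor(c['img'],cv2.COLOR_RGB2HSV); m=((hsv[...,1]>110)*255).astype(np.uint8)
b=blob(m,proj(c,(469.5,144,25)),110,500); print(b[0],b[1],plane(c,b[0],25),cv2.boundingRect(b[2]))
ct=capture('top'); cv2.imwrite('pics/t2.png',cv2.resize(cv2.cvtColor(ct['img'],cv2.COLOR_RGB2BGR)[115:265,290:540],None,fx=3.2,fy=3.2))
```

```text
[472.14602833 143.55874494 128.84306888] [3.12180576e+00 3.51108466e-01 2.16172311e-03] 85.17740000106296 [ 0.16  0.45  1.99 -0.    0.7   1.51]
[315.88685793 204.17576018]
[315.91403442 199.00378823]
[313.78884486 192.41294428] 2776.0 [472.22997293 146.37648325] (285, 161, 59, 63)
```

View pics/w9.png

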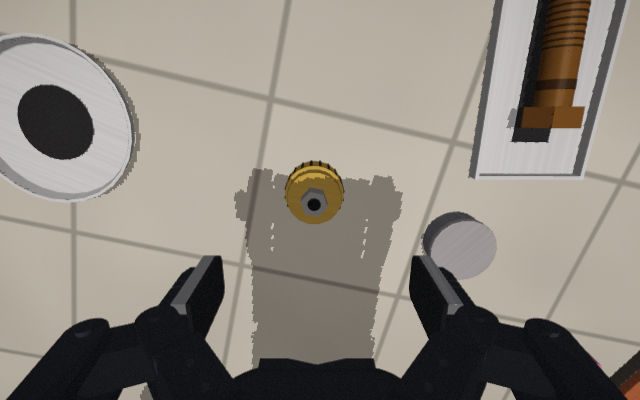

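View pics/t2.png

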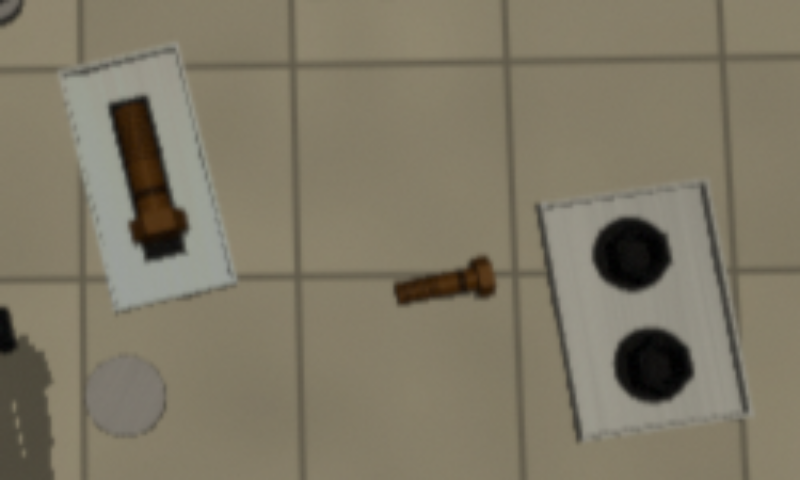

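Run:
```python
from h import *
u=np.array([np.cos(np.radians(12.74)),np.sin(np.radians(12.74))]); O=np.array([607,-6.])
def edges(c,uv,r,wrist=False):
    hsv=cv2.cvtColor(c['img'],cv2.COLOR_RGB2HSV); m=((hsv[...,1]>115)*255).astype(np.uint8)
    return blob(m,uv,r,100)[2][:,0]
ct=capture('top'); b=edges(ct,proj(ct,(607,-6,15)),32)
for z in(3,15,27):
    a=np.array([(plane(ct,q,z)-O)@u for q in b]); print("top z",z,a.min().round(1),a.max().round(1))
d=((ct['img'].max(2)<50)*255).astype(np.uint8)
cw=capture('wrist'); hsv=cv2.cvtColor(cw['img'],cv2.COLOR_RGB2HSV); m=((hsv[...,1]>115)*255).astype(np.uint8)
b=blob(m,(560,90),90,300)[2][:,0]; s=observe(); p=s['position']
for z in(3,20,36):
    a=np.array([(plane(cw,q,z)-O)@u for q in b]); print("wrist z",z,a.min().round(1))
k=np.where(cw['img'].max(2)[:, 500:560]<55); w=np.array([(plane(cw,(x+500,y),3)-O)@u for y,x in zip(*k)]); print("strip end",w.min())
print("brush",plane(cw,(314,204),44),p)
for n,o in(("1",(547,-351.7)),("2",(467.5,-362.5))):
    x,y=proj(ct,(*o,11)); print(n,x,y)
    g=cv2.resize(ct['img'],None,fx=1,fy=1)
    for th in(14,20,26,32,38):
        bb=blob(((ct['img'].max(2)<th)*255).astype(np.uint8),(x,y),16,20)
        if bb: print(th,bb[1],plane(ct,bb[0],11).round(1),plane(ct,bb[0],3).round(1))
```

```text
top z 3 -47.5 56.3
top z 15 -48.9 53.5
top z 27 -50.3 50.7
wrist z 3 -48.6
wrist z 20 -46.8
wrist z 36 -45.0
strip end -342.74056098701743
brush [469.93120589 144.53173014] [472.09559241 143.05988148 128.31286932]
1 488.0708056422182 193.5893345187332
14 237.5 [ 545.2 -351. ] [ 546.1 -354.1]
20 301.0 [ 546.  -349.6] [ 546.9 -352.7]
26 324.0 [ 546.3 -349. ] [ 547.2 -352.1]
32 339.0 [ 546.2 -348.8] [ 547.1 -351.9]
38 346.0 [ 546.2 -349.1] [ 547.  -352.2]
2 494.6276725353298 228.67866755584572
14 239.5 [ 466.1 -361.9] [ 466.3 -365.1]
20 315.5 [ 467.7 -360.3] [ 467.8 -363.5]
26 338.5 [ 467.4 -359.9] [ 467.6 -363. ]
32 348.5 [ 467.4 -360.1] [ 467.5 -363.2]
38 360.5 [ 467.7 -360.1] [ 467.8 -363.3]
```

Nuts and bolt are within about 2 mm by the top view. Now gripping the brush by its cup.

>>> apply_moves --pt "-0.2 -0.15 2.5" --pt "-0.2 -0.15 6" --pt "-0.2 -0.15 9" --pt "-0.2 -0.15 10.5" --pt "-0.2 -0.15 10.8" --twist '[0, 0, 0, 0, 0]'

```text
clock: 21.15
position: [468.8, 144.0, 18.5]
tcp_rot: [3.122, 0.349, -0.005]
contact_force: [-0.4, -0.6, -0.4]
gripper_width: 85.4
```

>>> apply_moves --pt "0 0 0" --pt "0 0 0" --pt "0 0 0" --pt "0 0 0" --pt "0 0 0" --twist '[0, 0, 0, 0, 0]' --fingers 0 --newtons 40

```text
clock: 21.65
position: [469.7, 144.7, 21.5]
tcp_rot: [3.122, 0.351, 0.003]
contact_force: [-1.0, -1.8, 7.6]
gripper_width: 41.9
```

```bash
python3 -c "
from h import *
s=observe();p=s['position'];print(p,s['gripper_width'],s['contact_force'],s['tcp_rot'],totool([476.5-p[0],363.7-p[1],0]))
c=capture('wrist'); cv2.imwrite('pics/w10.png',cv2.cvtColor(c['img'],cv2.COLOR_RGB2BGR))"
```

```text
[469.66867531 144.70695712  21.53513516] 41.935318985734334 [-0.98156199 -1.78704467  7.58852293] [3.12184242 0.3508368  0.00334338] [  5.53 -21.2    0.  ]
```

View pics/w10.png

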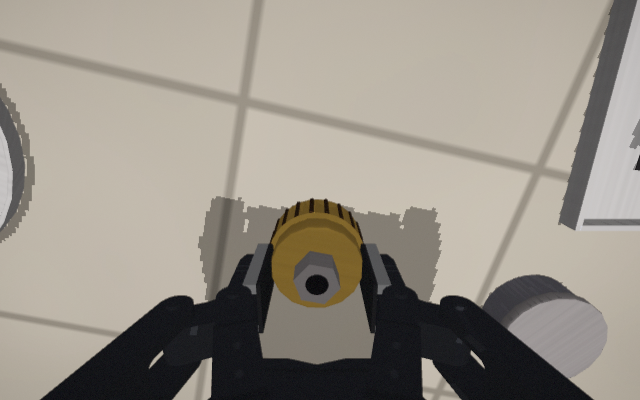

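>>> apply_moves --pt "0 0 -0.5" --pt "0 0 -2" --pt "0 0 -4" --pt "0 0 -5" --pt "0 0 -5" --twist '[0, 0, 0, 0, 0]'

```text
clock: 22.2
position: [469.7, 144.9, 71.7]
tcp_rot: [-3.122, -0.351, -0.005]
contact_force: [0.3, 0.5, -0.8]
gripper_width: 42.1
```

>>> apply_moves --pt "1 -3.5 0" --pt "2.1 -8 0" --pt "3.2 -12.4 0" --pt "4.3 -16.6 0" --pt "5.1 -19.6 0" --twist '[0, 0, 0, 0, 0]'

```text
clock: 22.7
position: [474.8, 349.7, 69.4]
tcp_rot: [3.122, 0.353, -0.001]
contact_force: [-0.7, -0.5, -0.5]
gripper_width: 41.6
```

>>> apply_moves --pt "0.4 -1.4 0" --pt "0.4 -1.6 0" --pt "0.4 -1.6 1.5" --pt "0.4 -1.6 3.2" --pt "0.4 -1.6 3.2" --twist '[0, 0, 0, 0, 0]'

```text
clock: 23.2
position: [474.8, 361.4, 35.6]
tcp_rot: [3.12, 0.348, -0.007]
contact_force: [-0.2, 0.1, -1.4]
gripper_width: 42.0
```

```bash
python3 -c "
from h import *
s=observe();p=s['position'];print(p,s['gripper_width'],s['contact_force'],s['tcp_rot'],totool([476.5-p[0],363.7-p[1],0]))
c=capture('wrist'); cv2.imwrite('pics/w11.png',cv2.cvtColor(c['img'],cv2.COLOR_RGB2BGR));print(proj(c,(476.5,363.7,3)))"
```

```text
[474.75593567 361.40731275  35.55448463] 42.03688964686962 [-0.2338178   0.07016086 -1.40959855] [ 3.1200735   0.34812701 -0.00658538] [ 0.22 -0.19 -0.  ]
[313.35284369 226.91124808]
```

View pics/w11.png

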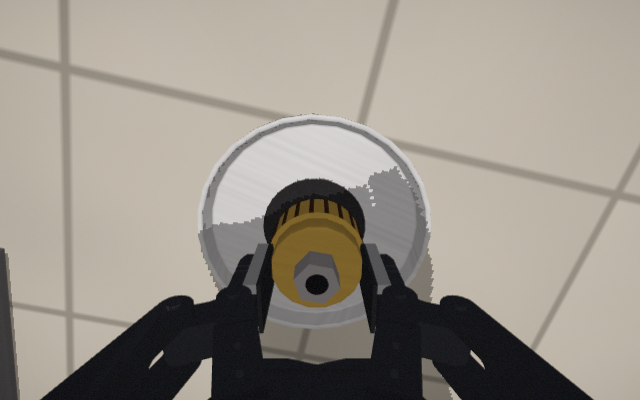

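>>> apply_moves --pt "0.15 -0.15 0.3" --pt "0.15 -0.15 0.6" --pt "0.15 -0.15 0.8" --pt "0.15 -0.15 0.8" --pt "0.15 -0.15 0.8" --twist '[0, 0, 0, 0, 0]'

```text
clock: 23.75
position: [476.8, 365.5, 30.4]
tcp_rot: [3.122, 0.351, 0.0]
contact_force: [-0.4, -0.1, -0.0]
gripper_width: 41.8
```

>>> apply_moves --pt "0 0 0.1" --pt "0 0 0.1" --twist '[0, 0]'

```text
clock: 23.95
position: [476.8, 365.5, 29.3]
tcp_rot: [3.122, 0.351, 0.0]
contact_force: [0.1, -0.9, -1.0]
gripper_width: 41.3
```

>>> apply_moves --pt "0 0.15 0.1" --pt "0 0.15 0.25" --pt "0 0.15 0.35" --pt "0 0.15 0.4" --pt "0 0.15 0.4" --twist '[0, 0, 0, 0, 0]'

```text
clock: 24.45
position: [477.1, 364.0, 25.1]
tcp_rot: [3.122, 0.351, -0.0]
contact_force: [0.1, -0.2, -1.2]
gripper_width: 41.8
```

>>> apply_moves --pt "0 0 0.1" --pt "0 0 0.1" --twist '[0, 0]'

```text
clock: 24.65
position: [477.2, 364.1, 24.6]
tcp_rot: [-3.122, -0.351, -0.0]
contact_force: [-1.5, -0.5, 3.5]
gripper_width: 42.2
```

Contact. Releasing to about 64 mm, retreating and checking.

>>> apply_moves --pt "0 0 0" --pt "0 0 0" --pt "0 0 0" --pt "0 0 -1" --pt "0 0 -4" --twist '[0, 0, 0, 0, 0]' --fingers 75

```text
clock: 25.15
position: [476.2, 363.4, 63.1]
tcp_rot: [3.12, 0.35, -0.006]
contact_force: [-0.3, 0.9, 0.5]
gripper_width: 63.7
```

>>> apply_moves --pt "0 0 -4" --pt "0 0 -8" --pt "0 0 -12" --pt "0 3 -13" --pt "0 6 -13" --twist '[0, 0, 0, 0, 0]'

```text
clock: 25.65
position: [490.9, 305.6, 197.3]
tcp_rot: [-3.12, -0.353, -0.007]
contact_force: [1.1, 0.1, -0.3]
gripper_width: 64.0
```

>>> apply_moves --pt "0 4 0" --pt "0 8 0" --pt "0 12 0" --pt "0 15 0" --pt "0 15 0" --twist '[0, 0, 0, 0, 0]'

```text
clock: 26.15
position: [524.4, 156.4, 195.0]
tcp_rot: [3.122, 0.346, 0.001]
contact_force: [-0.1, 1.7, 0.2]
gripper_width: 64.0
```

Run:
```python
from h import *
c=capture('scene');cv2.imwrite('pics/s2.png',cv2.cvtColor(c['img'],cv2.COLOR_RGB2BGR))
t=capture('top');a=cv2.cvtColor(t['img'],cv2.COLOR_RGB2BGR)
cv2.imwrite('pics/t3.png',np.hstack([cv2.resize(a[190:265,135:225],(480,400)),cv2.resize(a[165:258,450:532],(320,400))]))
hsv=cv2.cvtColor(t['img'],cv2.COLOR_RGB2HSV); m=((hsv[...,1]>110)*255).astype(np.uint8)
b=blob(m,proj(t,(476.5,363.7,25)),16)
print("brush",[plane(t,b[0],z).round(1) for z in(15,23,28)] if b else None, observe()['clock'])
```

```text
brush None 26.25
```

View pics/s2.png

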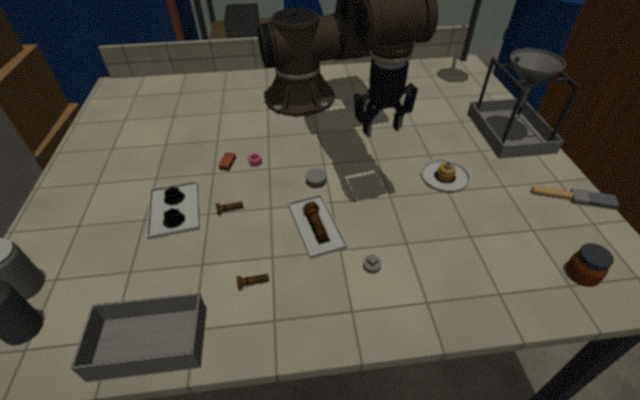

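The scene view shows both nuts on their marks, the bolt on its strip at (317,222), and the brush upright in the dish at (446,172). The tin, stone and plug haven't moved, and the gripper is clear. Handing in.

```bash
python3 -c "
from bench import close_job; print(close_job())"
```

```text
the job is handed in; nothing more can be done
None
```

I did the job in the order asked and handed it in at about 26 s on the robot's clock. Both nuts are in the nut tray, the bolt is in the narrow tray, and the brush head is upright in the dish. Each was lowered until I felt light contact (under 7 N) and then released. The gripper was clear and empty at the end.

- **Nuts:** in the top view both are about 2 mm or less from the centres of their marks.
- **Bolt:** lying along the strip, about 1–1.5 mm towards the tip from centre, and in line with the strip to within a pixel in the wrist view.
- **Brush:** released with the gripper within about 1 mm of the dish centre. The final scene picture shows it upright in the middle of the dish.
- **Left alone:** the tin, stone, plug, pink nut and small bolts look unmoved in the final scene picture.

**Checks that failed:** the last top-view measurement of the brush found nothing, probably because the arm was in the way, and I did not repeat it. The last close-up picture was refused because I had reached the viewing limit. The brush's final position therefore rests on the release pose and the scene picture.

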